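# Turn the recipe divider

## Robot

A 7-joint arm with a two-finger parallel gripper is mounted at the origin on a cart in front of the work surface, level with it; the furniture and walls round the work are solid. World frame = base frame: x ahead of the robot, y to its left, z up, the work surface at z = 0. Lengths are in mm, angles in rad, forces in N, time in s.
With the tool pointing down it reaches from about 350 to 900 mm from the base axis. Payload 8.1 kg.
Tool frame: the origin (TCP) lies at the very end of the fingers, on their centre line; the grasp point (between the pads) lies 19 mm behind it; z points along the fingers, y is the line along which they close (so a half turn about z gives the same grasp; the last joint's range is limited). The gripper opens to 92 mm and grips with 3 to 60 N. Pads are 19 mm wide; open, the fingers measure 130 mm over their backs; the gripper's body (75 mm by 190 mm) begins 47 mm behind the grasp point.
Start: joints at [-1.45, 0.434, 0.025, 1.573, -0.012, 1.134, -0.075], TCP at [138.737, 609.421, 226.742] pointing down, gripper open.
Joint ranges: [-2.62, 2.62], [-0.44, 2.09], [-1.27, 1.32], [0.08, 2.57], [-1.32, 4.46], [0.12, 2], [-2.74, 2.74]. Speed limits (rad/s): [2.22, 2.22, 3.01, 3.01, 3.14, 3.14, 3.14].

## Interface

Orientations are given as [roll, pitch, yaw] about the fixed x, y, z axes, in that order (R = Rz(yaw) Ry(pitch) Rx(roll)).
In Python, from workcell import ctrl, eyes gives the robot as it stands.
- The arm moves only by the shell command python3 -m pendant 'ROWS'. ROWS is JSON, a list of rows, each a list of 3 entries, a list of its own where there are three numbers: the shift along the tool's x, y, z in mm, then the turn about the tool's z in degrees, then the closure in counts, from 0 (fully open) to 255 (shut). In form: [[[dx, dy, dz], spin, grip], ...]. A call has 1 to 10 rows; each row shifts and turns the commanded pose from where the row before left it, along the tool's axes as they then stand; what a row does not reach is not made up. A row lasts 1/10 s, in which the tool goes at most 50 mm and 8.59 degrees, less where a joint would pass 70% of its speed; a pose out of reach is approached as far as the arm can. A call is refused whole if a number of a shift passes 50 or a number of a turn 8.59, either way. A call with a gripper value outside its range is refused whole. The fingers move at their own pace and stop on an object; the grip force is fixed at half the most. Time passes only in rows, so rows that do not move let the fingers close. It gives the time, the measured TCP pose, the force and the opening at its end, in the units of the state.
- ctrl.read_state(): the state, without advancing time (a new reading comes with each control period).
- eyes.get_image(name): name is "scene" or "top"; returns the picture (480x640x3 uint8, red, green, blue); there is no depth.
- eyes.calibration(name): a dict with "fx", "fy", "cx", "cy" (pixels), "R" (3x3) and "t" (3): a world point X has camera coordinates R X + t. Camera axes: x right, y down, z forward; pixel columns grow to the right and rows downward; lengths in mm; the calibration is good to about 2 mm. A picture is of the moment at which its call begins. calibration takes no time and is no camera call.
- ctrl.sign_off(): hands the job in, once; it reports no verdict.
The state is a dict: "time_s": time; "joint_pos": joint angles; "qd": joint speeds; "joint_efforts": joint torques, N m; "tool_pos": TCP position; "ee_rot": TCP orientation; "contact_force": force on the tool from outside, world axes, zero at the start; "ft_torque": the same for the moment, N m; "finger_gap": finger opening in mm.
Only numpy, scipy, OpenCV 4.12 (cv2) and the standard library are available. Lean on these libraries where they do the work, as an engineer would, in place of code of your own. Each camera call takes 0.05 s, during which the arm holds its last target. There are 200 camera calls.

## Task

The recipe binder lies open on the worktop. With the fingertips, push the top stiff divider leaf on the right up by its tab, which sticks out past the pages at the end nearer you, over the rings, and press it down flat on the left-hand pages. Turn it gently and never pinch it, leave the leaf beneath it lying on the right, do not disturb the things standing round the binder, and finish with the hand clear.

Things in the scene. Friction and masses are not known exactly. Their poses are not given: they have to be found in the camera images.
- binder: open ring binder, fixed, 300 mm wide, 216 mm long. Origin on the worktop under mid-spine; x along the spine away from the robot, y left, z up. Right page block (y -138 to -10 mm) 42 mm high, left one (y 10 to 138) 43 mm; 4 mm covers reach y = +-150. Both leaves hinge about x at y = 0, 48 mm above the worktop; steel rings of 17 mm radius round that axis at x = -70, 0, 70, up to 63 mm high
- leaf (a joint): angle of the top divider leaf about the spine: 0 = flat on the right-hand pages, pi/2 = upright, pi (end stop) = flat on the left. Starts 0 to 0.15 rad. The hinge is stiff (friction 0.13 N m; leaf about 0.1 kg): the leaf stays where it is left and must be pushed all the way down
- leaf_tab (a point): middle of the outer edge of the top leaf's tab, 170 mm from the hinge axis at x = -45 mm (near end). Leaf: rigid, 5 mm thick, 200 mm along the spine, 140 mm wide, then the tab, 64 mm wide, 30 mm long, overhanging the pages with 43 mm free below. At angle 0 its underside is at 47 mm height. At pi the grey back is on top, 49 mm high. Pressing on both its sides at once is pinching
- under_leaf (a joint): angle of the second leaf, flat (0) under the top one on the right and to stay there; same shape, 4 mm thick, upper side 46.5 mm above the worktop, but its tab is at the far end, centred at x = +50 mm
- espresso_cup: small white espresso cup with dots, 63x92x55 mm, a loose bystander; origin at the centre of its underside
- pea_tin: short food tin, 76x75x58 mm, a loose bystander; origin at the centre of its underside
- salt_shaker: salt shaker, 44 mm wide, 90 mm tall, a loose bystander; origin at the centre of its underside
- spice_jar: glass spice jar with a lid, 46 mm wide, 106 mm tall, a loose bystander; origin at the centre of its underside
- lemon: lemon, 73x53x54 mm, a loose bystander; origin at the centre of its underside
- scoop: steel coffee scoop, 68x133x24 mm, lying at the right, a loose bystander; origin at the centre of its underside

How it is judged:
By the outcome, as a careful person would: the job done as asked, in the order asked, and still so for the second after the job is handed in, with the robot touching nothing.
It also fails if it takes over 48 s, if anything falls off the work surface, if the arm or the gripper's body presses on something with over 40 N, if the wrist force passes 120 N, or if a joint passes its speed limit or range.

## Working session

There is one attempt and no reset: what is moved stays moved. The work goes in short steps, Python scripts to look and compute and a shell command to move; the robot and the scene stay as the last step left them, time stands still between calls to the robot, and variables do not carry over. Pictures are saved under pics/ and viewed, on a budget of 10 in all, crops included, one or two more only if the job needs it, and the job is handed in when it is done.

```bash
mkdir -p pics; python3 - <<'E'
from workcell import ctrl, eyes
import cv2
s=ctrl.read_state()
print({k:s[k] for k in ('time_s','tool_pos','ee_rot','contact_force','finger_gap')})
for n in ('scene','top'):
    im=eyes.get_image(n); cv2.imwrite(f'pics/{n}0.png',im[:,:,::-1])
    c=eyes.calibration(n); print(n,c)
E
```

```text
{'time_s': 0.0, 'tool_pos': array([138.65674602, 608.9004273 , 225.93897835]), 'ee_rot': array([-3.14000161e+00,  1.47098050e-04,  2.91772977e+00]), 'contact_force': array([-0.17330352,  0.37404973,  0.06845402]), 'finger_gap': 91.90419169443805}
scene {'fx': 516.8987953093509, 'fy': 516.8987953093509, 'cx': 330.1882954222226, 'cy': 242.9179476788569, 'R': array([[ 0.50243605, -0.86442918,  0.01789426],
       [-0.65188965, -0.39233408, -0.64893286],
       [ 0.56797703,  0.31438218, -0.76063522]]), 't': array([-291.82803512,  341.1336768 , 1145.98210262])}
top {'fx': 460.2945853684645, 'fy': 460.2945853684645, 'cx': 327.44046310664436, 'cy': 236.0450834011755, 'R': array([[ 0.14012081, -0.99013086, -0.00265477],
       [-0.96720931, -0.1363024 , -0.21430775],
       [ 0.21183087,  0.03259669, -0.97676258]]), 't': array([ -87.68727864,  511.18661151, 1113.20611675])}
```

View pics/scene0.png

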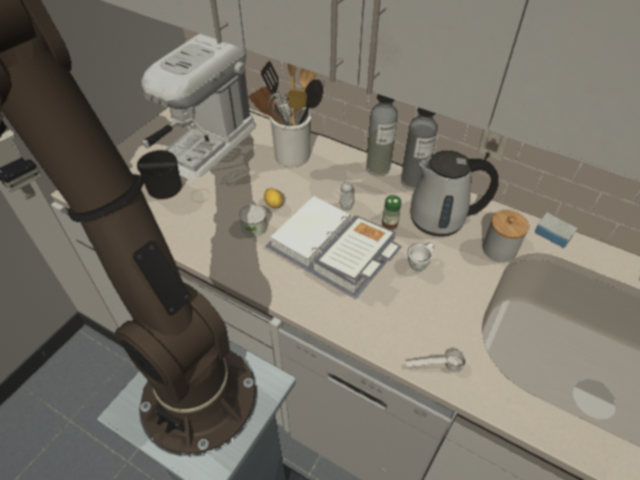

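View pics/top0.png

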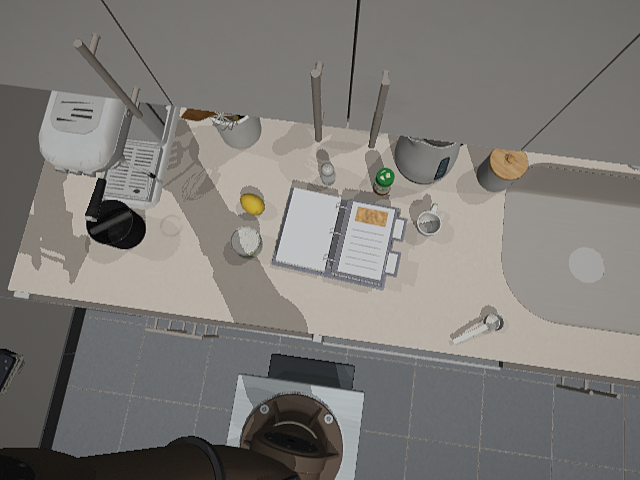

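The top view shows the binder with corners near (290,182), (408,204), (384,288) and (272,268). The near tab is around (391,264) and the far (under-leaf) tab around (399,230). The cup is at (428,222), the jar at (385,180), the shaker at (327,172), the tin at (246,241) and the lemon at (252,204). I'll zoom in to get accurate corners.

```bash
python3 - <<'E'
import cv2
im=cv2.imread('pics/top0.png')[155:300,255:450]
cv2.imwrite('pics/crop.png',cv2.resize(im,None,fx=4,fy=4,interpolation=cv2.INTER_CUBIC))
E
```

```text
(no output)
```

View pics/crop.png

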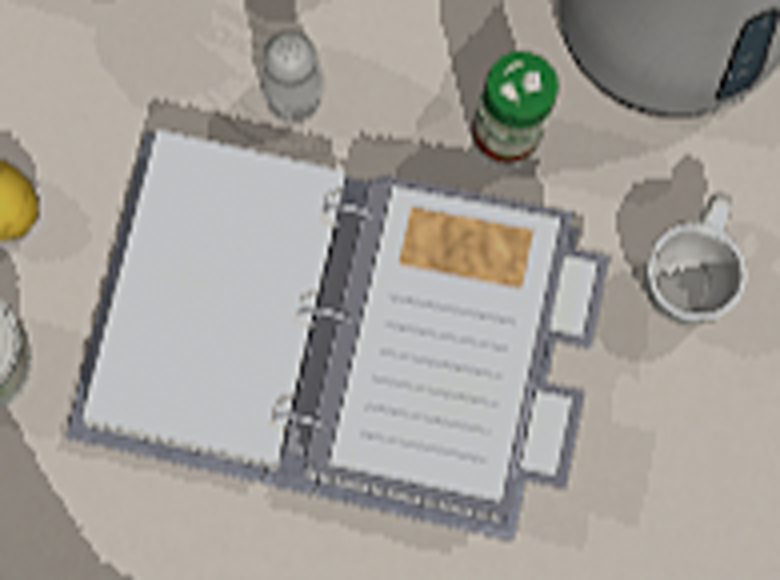

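```bash
cat > h.py <<'E'
import numpy as np
from workcell import ctrl, eyes
def proj(n,X):
    c=eyes.calibration(n); p=c['R']@np.asarray(X,float)+c['t']
    return np.array([c['fx']*p[0]/p[2]+c['cx'],c['fy']*p[1]/p[2]+c['cy']])
def ray(n,uv,z):
    c=eyes.calibration(n); d=c['R'].T@np.array([(uv[0]-c['cx'])/c['fx'],(uv[1]-c['cy'])/c['fy'],1]); o=-c['R'].T@c['t']
    return o+d*(z-o[2])/d[2]
E
python3 - <<'E'
from h import *
from scipy.optimize import least_squares
f=lambda u,v:np.array([255+u/4,155+v/4])
def pts(p):
    x,y,w,a,h=p
    B=[(-108,150,4),(-108,-150,4),(108,-150,4),(h,138,43),(h,10,43),(-h,138,43),(-h,10,43)]
    L=lambda xx,r:(xx,-r*np.cos(a),49.5+r*np.sin(a))
    B+=[L(-77,170),L(-13,170),L(-100,140),L(100,140)]
    c,s=np.cos(w),np.sin(w)
    return [(x+c*b[0]-s*b[1],y+s*b[0]+c*b[1],b[2]) for b in B]
obs=[f(*o) for o in [(68,435),(515,537),(577,213),(155,130),(343,172),(83,427),(277,467),(563,487),(583,388),(503,500),(560,212)]]
r=least_squares(lambda p:np.ravel([proj('top',q)-o for q,o in zip(pts(p),obs)]),[550,-50,0,.08,104])
print(r.x); print(r.fun.reshape(-1,2).round(1))
p=r.x
for q in pts(p)[7:9]: print(q)
for n,(u,v),z in [('cup',(695,285),55),('jar',(520,88),106),('shaker',(290,55),90)]:
    P=ray('top',f(u,v),z); c,s=np.cos(p[2]),np.sin(p[2]); d=P[:2]-p[:2]; print(n,P.round(),'binder',(c*d[0]+s*d[1]).round(),(-s*d[0]+c*d[1]).round())
for n,uv,z in [('tin',(246,236),58),('lemon',(252,203),27)]:
    P=ray('top',uv,z);d=P[:2]-p[:2]; print(n,P.round(),'binder',(c*d[0]+s*d[1]).round(),(-s*d[0]+c*d[1]).round())
E
```

```text
[ 5.30666639e+02 -3.66531953e+01 -6.28415986e-02 -9.73780936e-02
  1.00321931e+02]
[[-0.3  1.3]
 [ 0.9 -1.1]
 [-0.4  1.1]
 [-1.3 -0.7]
 [-0.6 -1.8]
 [-0.6 -1.1]
 [ 0.3 -1. ]
 [-0.1 -0.2]
 [-0.9  0.2]
 [ 1.8  2.9]
 [ 1.1  0.1]]
(np.float64(443.1931638203388), np.float64(-200.67823073148955), np.float64(32.97187431852732))
(np.float64(507.0668352735147), np.float64(-204.69744646241793), np.float64(32.97187431852732))
cup [ 580. -268.   55.] binder 64.0 -227.0
jar [ 677. -138.  106.] binder 152.0 -92.0
shaker [684.   8.  90.] binder 151.0 54.0
tin [489. 189.  58.] binder -56.0 223.0
lemon [585. 196.  27.] binder 40.0 235.0
```

```bash
python3 -m pendant '[[[0,0,0],-4.6,255],[[0,0,0],-4.6,255],[[-10,-15,0],0,255],[[-28,-34,0],0,255],[[-32,-34,0],0,255],[[-32,-34,0],0,255],[[-32,-34,0],0,255],[[-32,-34,0],0,255],[[-32,-34,0],0,255],[[-32,-34,0],0,255]]'; python3 - <<'E'
from h import *
from scipy.optimize import least_squares
f=lambda u,v:np.array([255+u/4,155+v/4])
def pts(p):
    x,y,w,a=p
    B=[(-108,150,4),(-108,-150,4),(108,-150,4)]
    L=lambda xx,r:(xx,-r*np.cos(a),49.5+r*np.sin(a))
    B+=[L(-77,170),L(-13,170)]
    c,s=np.cos(w),np.sin(w)
    return [(x+c*b[0]-s*b[1],y+s*b[0]+c*b[1],b[2]) for b in B]
obs=[f(*o) for o in [(68,435),(515,537),(577,213),(563,487),(583,388)]]
r=least_squares(lambda p:np.ravel([proj('top',q)-o for q,o in zip(pts(p),obs)]),[530,-37,0,.08])
print(r.x); print(r.fun.reshape(-1,2).round(1))
E
```

```text
time_s: 1.1
tool_pos: [353.1, 340.6, 226.7]
ee_rot: [-3.142, -0.0, 3.078]
contact_force: [0.4, 1.4, -0.7]
finger_gap: 16.4
[ 5.32002960e+02 -3.69329883e+01 -7.45654511e-02 -5.61484486e-02]
[[-0.4  0. ]
 [ 0.5 -1. ]
 [ 0.1  1.3]
 [ 0.1 -0.3]
 [-0.3  0. ]]
```

```bash
python3 -m pendant '[[[-12,-44,0],0,255],[[-12,-46,0],0,255],[[-12,-46,0],0,255],[[-12,-46,0],0,255],[[-12,-46,0],0,255],[[-12,-46,0],0,255],[[-12,-46,0],0,255],[[-12,-46,0],0,255],[[-12,-46,0],0,255],[[-12,-46,0],0,255]]'; python3 -m pendant '[[[-12,-45,0],0,255],[[-12,-40,0],0,255],[[-12,-32,0],0,255],[[0,0,30],0,255],[[0,0,30],0,255],[[0,0,30],0,255],[[0,0,20],0,255],[[0,0,0],0,255]]'
python3 - <<'E'
from h import *; import cv2
s=ctrl.read_state(); print(s['tool_pos'],s['contact_force'],s['finger_gap'])
a=eyes.get_image('top')[185:305,340:470]; b=eyes.get_image('scene')[200:320,300:450]
a=cv2.resize(a,None,fx=4,fy=4,interpolation=2)[:,:400]; a=cv2.resize(eyes.get_image('top')[200:300,355:455],None,fx=4,fy=4,interpolation=2)
b=cv2.resize(eyes.get_image('scene')[205:305,330:430],None,fx=4,fy=4,interpolation=2)
cv2.imwrite('pics/p1.png',np.hstack([a,b])[:,:,::-1])
t=s['tool_pos']; print(proj('top',t),proj('scene',t))
E
```

```text
time_s: 2.1
tool_pos: [442.9, -124.1, 226.8]
ee_rot: [3.141, 0.0, 3.079]
contact_force: [0.7, -1.3, -0.4]
finger_gap: 0.6
time_s: 2.9
tool_pos: [469.6, -240.4, 114.2]
ee_rot: [3.14, -0.005, 3.078]
contact_force: [-0.5, -0.2, -0.3]
finger_gap: 0.5
[ 469.62171183 -240.3527198   114.15680025] [-0.49322892 -0.17322075 -0.30866225] 0.45069184719577304
[418.28882438 263.5192938 ] [393.82797985 265.74270306]
```

View pics/p1.png

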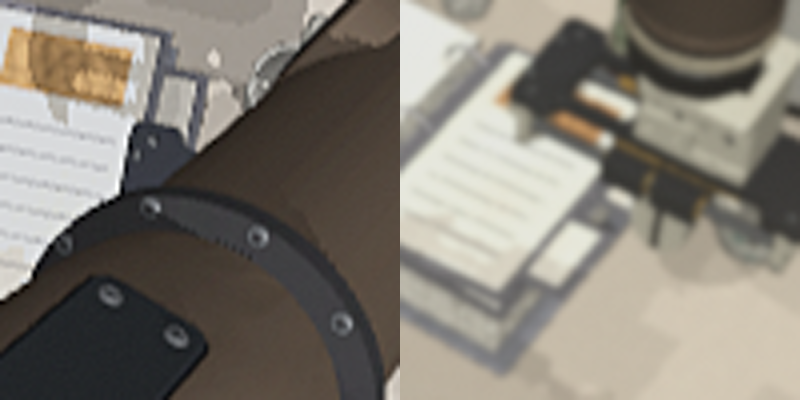

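```bash
python3 -m pendant '[[[0,0,25],0,255],[[0,0,27],0,255],[[0,0,25],0,255],[[0,5,0],0,255],[[0,5,0],0,255],[[0,0,0],0,255]]'; python3 -m pendant '[[[0,3,0],0,255],[[0,0,0],0,255]]';python3 -m pendant '[[[0,3,0],0,255],[[0,0,0],0,255]]';python3 -m pendant '[[[0,2,0],0,255],[[0,0,0],0,255]]';
```

```text
time_s: 3.7
tool_pos: [473.4, -230.7, 41.3]
ee_rot: [3.142, 0.002, 3.08]
contact_force: [0.8, -0.7, -0.3]
finger_gap: 0.3
time_s: 3.9
tool_pos: [473.1, -228.0, 40.7]
ee_rot: [-3.142, 0.002, 3.079]
contact_force: [-0.2, 0.7, 0.1]
finger_gap: 0.9
time_s: 4.1
tool_pos: [472.8, -225.0, 40.0]
ee_rot: [3.141, 0.0, 3.079]
contact_force: [-0.5, 0.6, 0.9]
finger_gap: 0.5
time_s: 4.3
tool_pos: [472.7, -223.1, 39.7]
ee_rot: [3.141, -0.0, 3.078]
contact_force: [0.1, 0.1, 0.9]
finger_gap: 0.5
```

```bash
for i in 1 2 3 4; do echo; done; python3 -m pendant '[[[0,2,0],0,255],[[0,0,0],0,255]]' | egrep 'pos|force';python3 -m pendant '[[[0,2,0],0,255],[[0,0,0],0,255]]'| egrep 'pos|force';python3 -m pendant '[[[0,1,0],0,255],[[0,0,0],0,255]]'| egrep 'pos|force'
```

```text
tool_pos: [472.8, -221.1, 39.6]
contact_force: [0.1, 0.5, -0.2]
tool_pos: [473.0, -219.3, 39.7]
contact_force: [-0.2, 0.4, 0.7]
tool_pos: [473.0, -219.1, 39.8]
contact_force: [-0.5, -3.7, 0.3]
```

```bash
python3 - <<'E'
from h import *; import cv2
b=cv2.resize(eyes.get_image('scene')[205:305,330:430],None,fx=6,fy=6,interpolation=2)
cv2.imwrite('pics/p2.png',b[:,:,::-1])
E
```

```text
(no output)
```

View pics/p2.png

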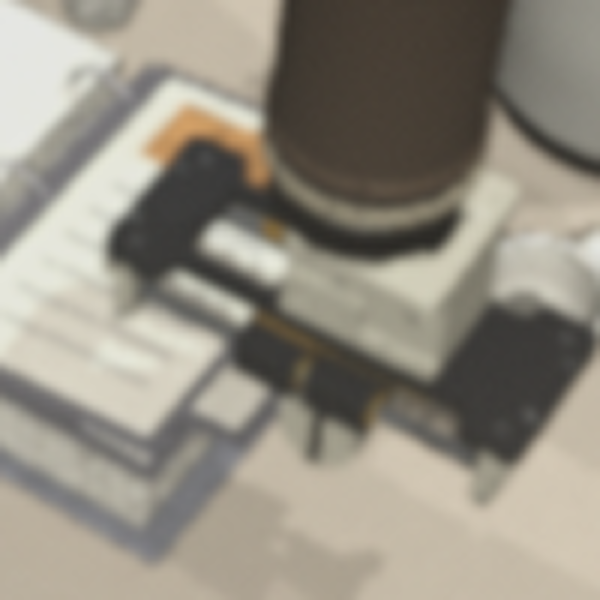

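```bash
python3 -m pendant '[[[0,1.5,0],0,255],[[0,0,0],0,255]]' | egrep 'pos|force';python3 -m pendant '[[[0,0,-3],0,255],[[0,0,-3],0,255],[[0,0,-3],0,255],[[0,0,0],0,255]]'| egrep 'pos|force'
```

```text
tool_pos: [473.0, -218.9, 40.0]
contact_force: [-1.5, -7.6, -0.2]
tool_pos: [473.1, -217.8, 49.1]
contact_force: [-1.0, -5.8, 1.5]
```

```bash
python3 -m pendant '[[[0,1,-5],0,255],[[0,1.2,-5],0,255],[[0,1.2,-5],0,255],[[0,1.3,-5],0,255],[[0,0,0],0,255]]' | egrep 'pos|force';python3 -m pendant '[[[0,1.5,-5],0,255],[[0,1.6,-5],0,255],[[0,1.6,-5],0,255],[[0,1.7,-5],0,255],[[0,0,0],0,255]]'| egrep 'pos|force'
```

```text
tool_pos: [473.5, -213.3, 69.4]
contact_force: [-1.8, -7.5, 2.4]
tool_pos: [474.2, -206.4, 89.4]
contact_force: [-1.0, -5.7, 3.6]
```

```bash
python3 - <<'E'
from h import *; import cv2
b=cv2.resize(eyes.get_image('scene')[190:310,300:460],None,fx=5,fy=5,interpolation=2)
cv2.imwrite('pics/p3.png',b[:,:,::-1])
E
```

```text
(no output)
```

View pics/p3.png

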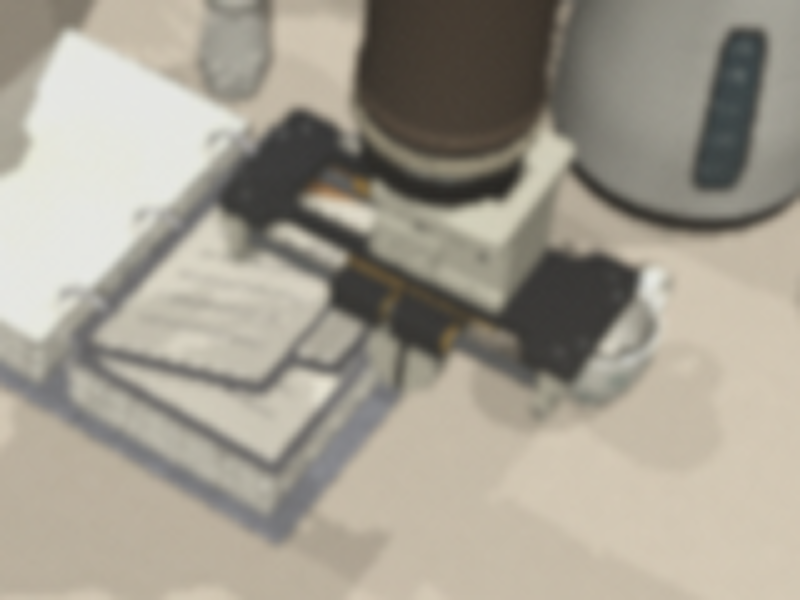

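The leaf is lifting off at about 0.4 rad and the under leaf stays flat. I'll continue along the arc.

```bash
python3 -m pendant '[[[0,4,-12],0,255],[[0,5,-12],0,255],[[0,6,-12],0,255],[[0,6.5,-11],0,255],[[0,7,-11],0,255],[[0,0,0],0,255]]' | egrep 'pos|force';python3 -m pendant '[[[0,7.5,-10],0,255],[[0,8,-9],0,255],[[0,8.5,-8],0,255],[[0,9,-8],0,255],[[0,9,-7],0,255],[[0,0,0],0,255]]'| egrep 'pos|force'
```

```text
tool_pos: [476.8, -176.0, 148.3]
contact_force: [0.1, -0.6, 1.3]
tool_pos: [479.1, -133.8, 189.6]
contact_force: [0.2, -0.1, 0.3]
```

```bash
python3 - <<'E'
from h import *; import cv2
b=cv2.resize(eyes.get_image('scene')[150:310,290:450],None,fx=3.7,fy=3.7,interpolation=2)
cv2.imwrite('pics/p4.png',b[:,:,::-1])
s=ctrl.read_state(); print(s['contact_force'],proj('scene',s['tool_pos']))
E
```

```text
[-0.51889607  0.05161908 -0.27068148] [358.91263421 225.78355187]
```

View pics/p4.png

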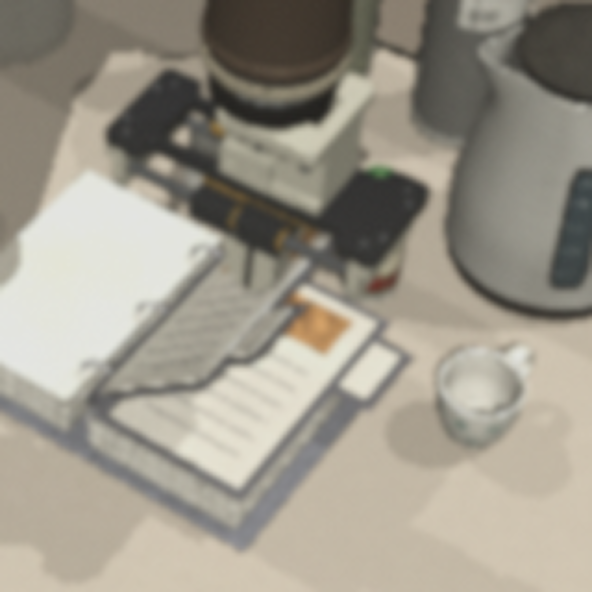

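```bash
python3 - <<'E'
from h import *
x,y,w=531.5,-37,-.068
c,s=np.cos(w),np.sin(w)
W=lambda b:(x+c*b[0]-s*b[1],y+s*b[0]+c*b[1],b[2])
P=lambda b:((proj('scene',W(b))-[290,150])*3.7).round().astype(int).tolist()
for a in (0.6,.75,.9,1.05,1.2):
    L=lambda xx,r:P((xx,-r*np.cos(a),48+r*np.sin(a)))
    print(a,'near corner',L(-100,140),'tab',L(-77,140),L(-77,170),L(-13,170),L(-13,140),'far',L(100,140))
print('hinge near',P((-100,0,48)))
t=ctrl.read_state()['tool_pos']-[x,y,0]; print('tcp binder',c*t[0]+s*t[1],-s*t[0]+c*t[1],t[2])
E
```

```text
0.6 near corner [224, 404] tab [243, 382] [277, 382] [327, 321] [294, 322] far [376, 223]
0.75 near corner [208, 380] tab [228, 357] [258, 352] [309, 291] [279, 297] far [363, 199]
0.9 near corner [189, 355] tab [209, 333] [235, 321] [287, 261] [261, 273] far [346, 176]
1.05 near corner [167, 331] tab [187, 309] [208, 292] [261, 233] [240, 250] far [326, 154]
1.2 near corner [143, 309] tab [163, 287] [178, 265] [232, 206] [216, 229] far [304, 134]
hinge near [81, 401]
tcp binder -46.06107186818223 -100.99644538509831 189.13298311620807
```

My finger slipped over the tab edge at about 0.75 rad, and the leaf stayed there. I'll back out, get lower under the tab and push again.

```bash
python3 -m pendant '[[[0,-15,0],0,255],[[0,-25,0],0,255],[[0,-22,0],0,255],[[0,0,15],0,255],[[0,0,20],0,255],[[0,0,18],0,255],[[0,0,0],0,255]]' | egrep 'pos|force';python3 -m pendant '[[[0,8,0],0,255],[[0,8,0],0,255],[[0,6,0],0,255],[[0,5,-3],0,255],[[0,6,-5],0,255],[[0,6,-5],0,255],[[0,0,0],0,255]]'| egrep 'pos|force'
```

```text
tool_pos: [472.6, -197.2, 133.6]
contact_force: [-0.3, -0.5, 0.7]
tool_pos: [478.3, -159.3, 150.9]
contact_force: [-0.1, -3.4, 4.4]
```

```bash
python3 -m pendant '[[[0,7,-5],0,255],[[0,7,-5],0,255],[[0,7,-4],0,255],[[0,7,-4],0,255],[[0,8,-4],0,255],[[0,8,-3],0,255],[[0,0,0],0,255]]' | egrep 'pos|force';python3 -m pendant '[[[0,8,-3],0,255],[[0,8,-3],0,255],[[0,8,-2],0,255],[[0,8,-2],0,255],[[0,8,-1],0,255],[[0,8,-1],0,255],[[0,0,0],0,255]]'| egrep 'pos|force'
python3 - <<'E'
from h import *; import cv2
b=cv2.resize(eyes.get_image('scene')[150:310,250:410],None,fx=3.7,fy=3.7,interpolation=2)
cv2.imwrite('pics/p5.png',b[:,:,::-1])
E
```

```text
tool_pos: [479.7, -112.7, 173.9]
contact_force: [-0.3, -0.4, 0.0]
tool_pos: [482.9, -65.1, 185.8]
contact_force: [-0.0, -0.2, 0.8]
```

View pics/p5.png

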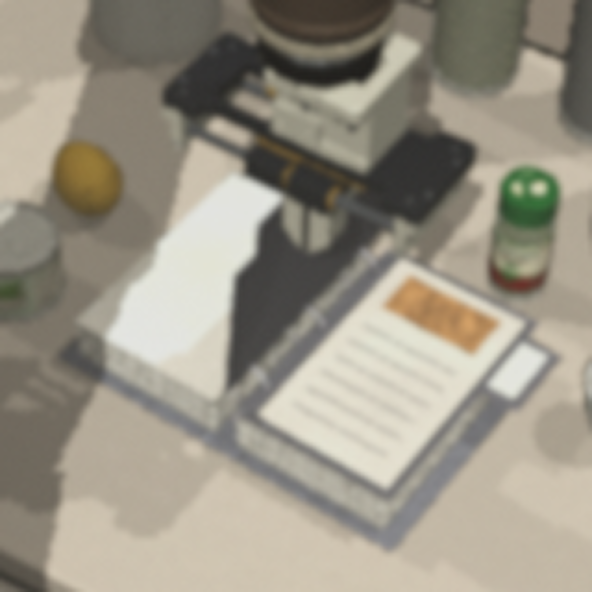

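```bash
python3 -m pendant '[[[0,9,0],0,255],[[0,9,0],0,255],[[0,9,0],0,255],[[0,9,1],0,255],[[0,8,1],0,255],[[0,9,3],0,255],[[0,9,3],0,255],[[0,8,3],0,255],[[0,0,0],0,255]]' | egrep 'pos|force';python3 -m pendant '[[[0,8,4],0,255],[[0,8,5],0,255],[[0,8,5],0,255],[[0,7,6],0,255],[[0,7,6],0,255],[[0,7,6],0,255],[[0,0,0],0,255]]'| egrep 'pos|force'
python3 - <<'E'
from h import *; import cv2
b=cv2.resize(eyes.get_image('scene')[150:310,230:390],None,fx=3.7,fy=3.7,interpolation=2)
cv2.imwrite('pics/p6.png',b[:,:,::-1])
E
```

```text
tool_pos: [486.8, 4.7, 174.1]
contact_force: [0.7, 0.4, -0.4]
tool_pos: [489.4, 49.3, 141.7]
contact_force: [-0.5, -0.1, 0.3]
```

View pics/p6.png

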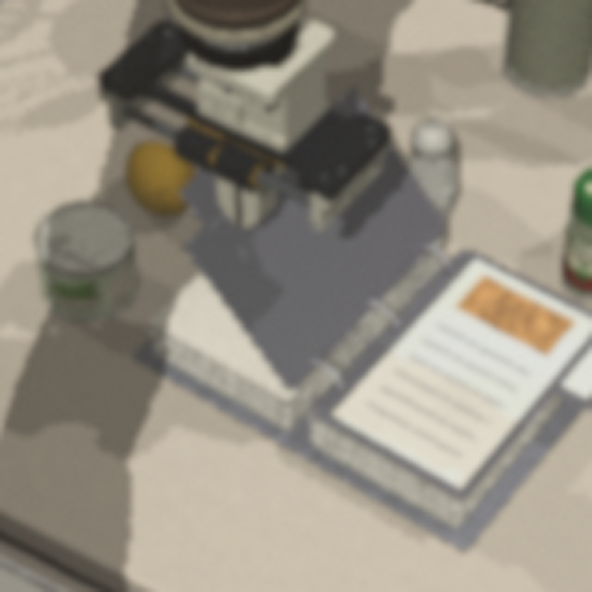

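```bash
python3 -m pendant '[[[0,6,7],0,255],[[0,6,8],0,255],[[0,5,8],0,255],[[0,4,8],0,255],[[0,4,8],0,255],[[0,3,8],0,255],[[0,2,8],0,255],[[0,1,8],0,255],[[0,0,0],0,255]]' | egrep 'pos|force';python3 -m pendant '[[[0,0,6],0,255],[[0,0,5],0,255],[[0,0,5],0,255],[[0,0,5],0,255],[[0,0,4],0,255],[[0,0,0],0,255]]'| egrep 'pos|force'
```

```text
tool_pos: [491.2, 79.0, 78.6]
contact_force: [-0.3, 0.4, 0.4]
tool_pos: [491.5, 79.0, 54.2]
contact_force: [-0.2, -0.7, -0.2]
```

```bash
python3 -m pendant '[[[0,0,3],0,255],[[0,0,1],0,255],[[0,0,0],0,255]]' | egrep 'pos|force';python3 -m pendant '[[[0,0,2],0,255],[[0,0,0],0,255]]'| egrep 'pos|force';python3 -m pendant '[[[0,0,2],0,255],[[0,0,0],0,255],[[0,0,0],0,255]]'| egrep 'pos|force'
```

```text
tool_pos: [491.9, 79.1, 50.7]
contact_force: [0.2, 0.1, 0.2]
tool_pos: [492.0, 79.1, 49.2]
contact_force: [-2.5, -0.5, 8.6]
tool_pos: [492.2, 79.2, 48.6]
contact_force: [-8.0, -1.6, 32.2]
```

The tip is at 48.6–49.2 mm with 32 N of reaction, so the leaf is down on the end stop. I'll retreat and check.

```bash
python3 -m pendant '[[[0,0,-4],0,255],[[0,0,-12],0,255],[[0,0,-30],0,255],[[0,0,-40],0,255],[[0,0,-40],0,255],[[0,0,-40],0,255],[[35,10,0],0,255],[[40,20,0],0,255],[[30,20,0],0,255],[[0,0,0],0,255]]' | egrep 'time|pos|force'
python3 - <<'E'
from h import *; import cv2
a=cv2.resize(eyes.get_image('scene')[160:310,215:365],(400,400),interpolation=2)
b=cv2.resize(eyes.get_image('top')[150:310,240:400],(400,400),interpolation=2)
cv2.imwrite('pics/p7.png',np.hstack([a,b])[:,:,::-1])
x,y,w=531.5,-37,-.068
c,s=np.cos(w),np.sin(w)
W=lambda b:(x+c*b[0]-s*b[1],y+s*b[0]+c*b[1],b[2])
for an in (3.14,3.0):
  for q in ((-100,140),(-77,170),(-13,170),(100,140)):
    print(an,q,((proj('scene',W((q[0],-q[1]*np.cos(an),48+q[1]*np.sin(an))))-[215,160])*400/150).round())
E
```

```text
time_s: 15.65
tool_pos: [386.6, 137.9, 213.0]
contact_force: [-0.5, -0.5, 0.9]
3.14 (-100, 140) [145. 201.]
3.14 (-77, 170) [136. 174.]
3.14 (-13, 170) [174. 137.]
3.14 (100, 140) [260.  88.]
3.0 (-100, 140) [145. 188.]
3.0 (-77, 170) [136. 159.]
3.0 (-13, 170) [174. 122.]
3.0 (100, 140) [260.  75.]
```

View pics/p7.png

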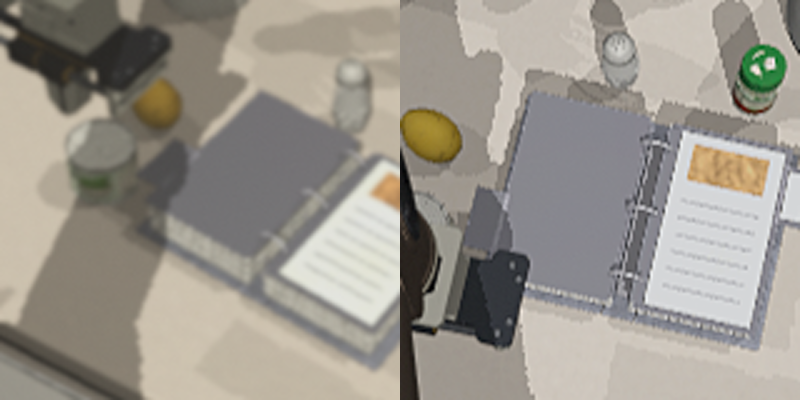

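The leaf lies flat, grey back up. Its tab's near outer corner is at about (138,178) in the left picture, where 3.14 rad predicts (136,174) and 3.0 rad predicts (136,159). The under leaf is flat on the right, the bystanders in view are standing, and the hand is clear.

```bash
python3 -c "
from workcell import ctrl
print(ctrl.sign_off())"
```

```text
the job is handed in; nothing more can be done
None
```

The divider leaf now lies flat on the left-hand pages, grey back up, and I handed the job in at about 15.7 s of the 48 s allowed. I pushed it up by its tab with the closed fingertips, carried it over the rings and pressed it down. It was only ever touched from one side.

**One slip:** at about 0.75 rad my finger slid over the tab edge. The leaf stayed where it was, so I backed out, went lower and finished the turn.

**Last checks:**
- **Leaf down:** the fingertip reached 48.6–49.2 mm against the expected 49 mm. The final press was about 32 N, firmer than needed but only with the fingertips. In the last picture the tab corner sits where a leaf turned fully to pi would be, within a few pixels.
- **Under leaf:** still flat on the right.
- **Things round the binder:** the tin, lemon, shaker and jar are standing where they were. The cup and scoop were outside the last picture. The cup stood clear of the hand when last seen, around the slip, and the arm never went near the scoop.
- **Hand:** clear at about 213 mm height with no contact force.

**A check that disagreed:** my first image fit gave a slightly negative starting angle for the leaf, which is impossible. I took it as near zero and relied on touch instead.

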